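# Moisture absorbers into the seed can

## Task

Before the seed can is filled, it needs its two moisture absorbers: drop both short perforated aluminium cylinders, one after the other, down the neck of the open steel can so that they lie at the bottom. Leave the can standing where it is, and leave the taller aluminium sample tube standing on the counter.

Things in the scene. Friction and masses are not known exactly. Their poses are not given: they have to be found in the camera images.
- absorber_a: Short moisture absorber: an upright plain aluminium cylinder, 34 mm in diameter and 60 mm tall (40 to 85 g), its side and top pricked with small dark holes, standing loose on the counter among other small metal things. Origin: its middle, 30 mm above its underside; z along its axis. One of the two, which are alike.
- absorber_b: Short moisture absorber: an upright plain aluminium cylinder, 34 mm in diameter and 60 mm tall (40 to 85 g), its side and top pricked with small dark holes, standing loose on the counter among other small metal things. Origin: its middle, 30 mm above its underside; z along its axis. The other of the two, which are alike.
- can_mouth (a point): Mouth of the open steel can (loose, upright, about 1 kg). Its body is 116 mm wide up to 135 mm high, then tapers to a straight neck from 160 to 200 mm high, 72 mm outside, 64 mm clear inside; hollow, floor 5 mm above the counter. This point: centre of the mouth in the rim's plane, 200 mm above the counter, z up the can's axis. A second, like can closed by a fixed knobbed lid stands near it.
- tube_center (a point): Tall closed sample tube, plain aluminium without holes, 34 mm in diameter with a slightly wider cap, 120 mm tall, standing loose on the counter near the absorbers. It is not wanted in the can. This point is its middle, 60 mm above its underside; z is its axis.
Not all that is in view belongs to the job. Leave any blue or turquoise look-alike of the absorber_b alone.

How it is judged:
By the outcome, as a careful person would: the job done as asked, in the order asked, and still so for the second after the job is handed in, with the robot touching nothing.
It also fails if it takes over 53 s, if anything falls off the work surface, if the arm or the gripper's body presses on something with over 40 N, if the wrist force passes 120 N, or if a joint passes its speed limit or range.

## Robot

A 6-joint arm with a two-finger parallel gripper is mounted at the origin on the work surface. World frame = base frame: x ahead of the robot, y to its left, z up, the work surface at z = 0. Lengths are in m, angles in rad, forces in N, time in s.
With the tool pointing down it reaches from about 0.375 to 0.9 m from the base axis. Payload 3.1 kg.
Tool frame: the origin (TCP) lies between the finger pads; the fingertips stand 22 mm ahead of it and the grasp point (between the pads) lies 3 mm ahead of it; z points along the fingers, y is the direction in which the jaws open and shut (so a half turn about z gives the same grasp; the last joint's range is limited). The gripper opens to 87 mm and grips with 3 to 60 N. Pads are 19 mm wide; open, the fingers measure 117 mm over their backs; the gripper's body (75 mm by 190 mm) begins 51 mm behind the grasp point.
Start: joints at [-1.383, 0.527, 1.433, -0, 1.181, -0.178], TCP at [0.224, -0.583, 0.245] pointing down, gripper open.
Joint ranges: [-3.08, 3.08], [-0.75, 2.2], [0.22, 2.44], [-1.43, 4.57], [0, 2.65], [-2.85, 2.85]. Speed limits (rad/s): [2.79, 2.79, 3.14, 3.14, 3.14, 3.14].

## Interface

Orientations are given as a unit quaternion [x, y, z, w].
In Python, from rig import get_obs, camera, get_calibration, hand_in, search_frame gives the robot as it stands.
- The arm moves only by the shell command python3 -m jog 'ROWS' [FORCE]. ROWS is JSON, a list of rows, each an object with "grip": the closure in counts, from 0 (fully open) to 255 (shut); "travel": the shift along the world's x, y, z in cm, a list of three; "twist": the turn about the world's z in degrees. A call has 1 to 8 rows; each row shifts and turns the commanded pose from where the row before left it; what a row does not reach is not made up. A row lasts 1/10 s, in which the tool goes at most 50 mm and 8.59 degrees, less where a joint would pass 70% of its speed; a pose out of reach is approached as far as the arm can. A call is refused whole if a number of a shift passes 5 or a number of a turn 8.59, either way. A call with a gripper value outside its range is refused whole. The fingers move at their own pace and stop on an object; FORCE is the grip in N (left out, the last holds). Time passes only in rows, so rows that do not move let the fingers close. It gives the time, the measured TCP pose, the force and the opening at its end, in the units of the state.
- get_obs(): the state, without advancing time (a new reading comes with each control period).
- camera(name): name is "side" or "top" or "wrist"; returns the picture (400x640x3 uint8, red, green, blue); there is no depth.
- get_calibration(name): a dict with "fx", "fy", "cx", "cy" (pixels), "R" (3x3) and "t" (3): a world point X has camera coordinates R X + t; the wrist camera has in their place "T_tool_cam" (4x4, takes a point from camera to tool coordinates, whose origin is the TCP and whose axes are the flange's). Camera axes: x right, y down, z forward; pixel columns grow to the right and rows downward; lengths in m; the calibration is good to about 2 mm. A picture is of the moment at which its call begins: read the wrist's pose just before it. get_calibration takes no time and is no camera call.
- hand_in(): hands the job in, once; it reports no verdict.
Trained networks look in the newest picture that a camera, given by its name, has taken for a name from the list of things; names that differ only in an ending like _2 or _b are one class to them, and where a whole thing is asked for, a point or a joint stands for the part that bears it (a point fixed in the world has none). Each returns a list of dicts, best first, with "p" (0 to 1); they miss things now and then, are a little off and sometimes report something else, mostly with a low value. They report only what shows in the picture. A call takes as long as a camera call. They do not tell look-alikes from the thing itself.
- search_frame(target, camera): "at" ([x, y, z] in m, in world coordinates, good to about 4 mm: the middle of the surface that is visible of it).
The state is a dict: "time": time; "q": joint angles; "joint_velocities": joint speeds; "joint_torque": joint torques, N m; "position": TCP position; "tool_rot": TCP orientation; "ft_force": force on the tool from outside, world axes, zero at the start; "moment": the same for the moment, N m; "grip_width": finger opening in m.
Only numpy, scipy, OpenCV 4.12 (cv2) and the standard library are available. Lean on these libraries where they do the work, as an engineer would, in place of code of your own. Each camera call takes 0.05 s, during which the arm holds its last target. There are 200 camera calls.

## Working session

There is one attempt and no reset: what is moved stays moved. The work goes in short steps, Python scripts to look and compute and a shell command to move; the robot and the scene stay as the last step left them, time stands still between calls to the robot, and variables do not carry over. Pictures are saved under pics/ and viewed, about 8 in all and at most 12, crops included, and the job is handed in when it is done.

```bash
mkdir -p pics; ls; python3 - <<'E'
from rig import *
import cv2,numpy as np
o=get_obs();print({k:np.round(v,3).tolist() for k,v in o.items()})
for c in ["side","top"]:
    cv2.imwrite(f"pics/{c}0.png",camera(c)[:,:,::-1])
    K=get_calibration(c);R=np.array(K["R"]);t=np.array(K["t"]);print(c,K["fx"],"campos",-R.T@t)
    for n in ["absorber_a","can_mouth","tube_center"]:
        for d in search_frame(n,c):
            x=R@np.array(d["at"])+t
            print(n,round(d["p"],2),np.round(d["at"],3),(x[:2]/x[2]*[K["fx"],K["fy"]]+[K["cx"],K["cy"]]).round())
E
```

```text
pics
{'time': 0.0, 'q': [-1.383, 0.528, 1.434, -0.0, 1.181, -0.179], 'joint_velocities': [0.0, -0.0, -0.001, 0.001, -0.001, -0.0], 'joint_torque': [0.001, -44.004, -17.659, 0.063, 0.058, -0.0], 'position': [0.224, -0.583, 0.244], 'tool_rot': [0.983, 0.182, -0.0, -0.001], 'ft_force': [-0.259, -0.942, -0.187], 'moment': [-0.033, -0.041, -0.029], 'grip_width': 0.087}
side 426.8324806481858 campos [0.25382877 0.60562951 0.9570146 ]
absorber_a 0.77 [0.546 0.019 0.048] [302. 232.]
absorber_a 0.63 [ 0.526 -0.109  0.045] [327. 199.]
absorber_a 0.58 [ 0.593 -0.049  0.049] [296. 208.]
absorber_a 0.48 [ 0.492 -0.345  0.044] [364. 148.]
absorber_a 0.48 [ 0.588 -0.133  0.044] [309. 188.]
can_mouth 0.82 [0.563 0.383 0.134] [222. 345.]
tube_center 0.58 [ 0.556 -0.222  0.08 ] [331. 161.]
top 459.888810393939 campos [ 0.29219878 -0.01919422  1.41243395]
absorber_a 0.57 [ 0.592 -0.054  0.058] [326. 171.]
absorber_a 0.51 [ 0.496 -0.349  0.058] [424. 204.]
can_mouth 0.77 [0.58  0.351 0.142] [183. 167.]
tube_center 0.73 [ 0.553 -0.229  0.12 ] [387. 180.]
```

```bash
python3 - <<'E'
import cv2,numpy as np
s=cv2.imread("pics/side0.png");t=cv2.imread("pics/top0.png")
a=cv2.resize(s[110:290,230:430],(800,720)[0:2],interpolation=cv2.INTER_CUBIC)
cv2.imwrite("pics/sidecrop.png",cv2.resize(s[120:270,250:450],(800,600),interpolation=cv2.INTER_CUBIC))
E
```

```text
(no output)
```

View pics/side0.png

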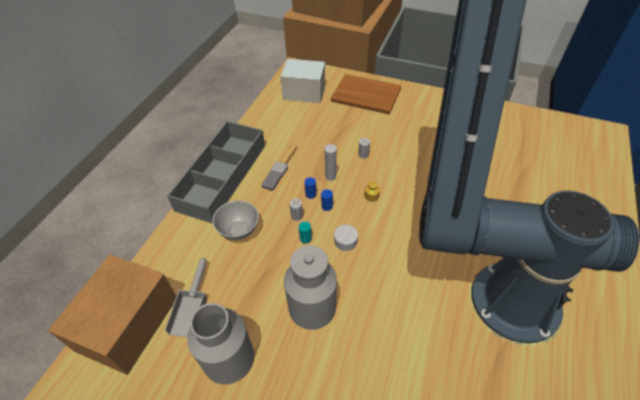

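View pics/top0.png

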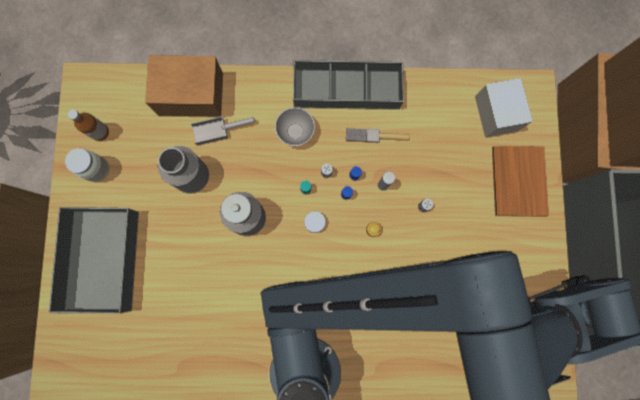

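View pics/sidecrop.png

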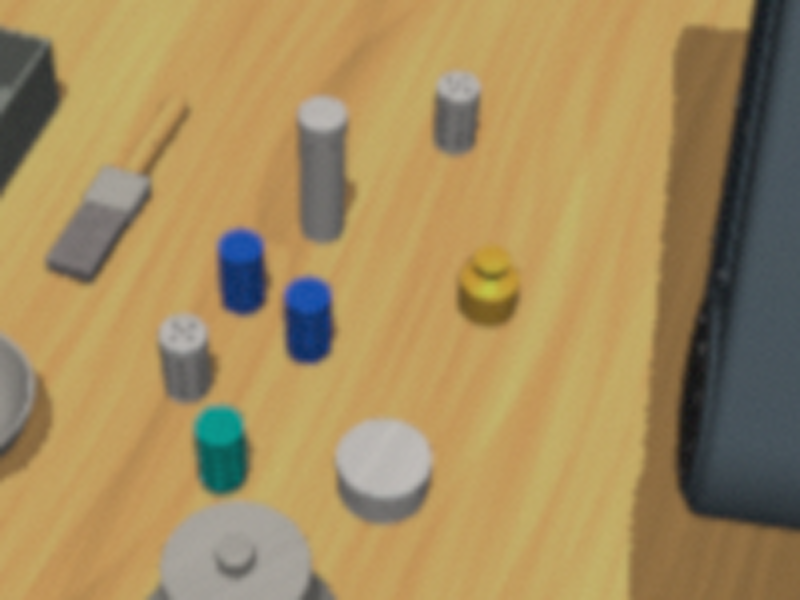

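Candidates in the side view: grey perforated cylinders at (296,208) and (364,148), blue ones at (309,188) and (327,199), teal at (302,232), and the tall tube at (331,161). The two grey ones with dark holes are the absorbers. The enlarged crop confirms their holes, and the tube's top is plain. The open can is at side (211,321) and top (173,160). The lidded can is at (309,258). Next I'll measure precisely.

```bash
cat > h.py <<'E'
from rig import get_calibration
import numpy as np
def back(c,u,v,z):
    K=get_calibration(c);R=np.array(K["R"]);t=np.array(K["t"]);C=-R.T@t
    d=R.T@np.array([(u-K["cx"])/K["fx"],(v-K["cy"])/K["fy"],1]);return C+d*(z-C[2])/d[2]
def proj(c,X):
    K=get_calibration(c);x=np.array(K["R"])@X+np.array(K["t"]);return x[:2]/x[2]*[K["fx"],K["fy"]]+[K["cx"],K["cy"]]
E
python3 - <<'E'
from h import *
import cv2
im={c:cv2.imread(f"pics/{c}0.png") for c in("top","side")}
est={"a1":(0.594,-0.053,.06),"a2":(0.496,-0.348,.06)}
m=(back("top",173,160,.2)+back("side",211,321,.2))/2
print("mouth",back("top",173,160,.2),back("side",211,321,.2))
est["m"]=m
out=[]
for c in im:
    row=[]
    for n,X in est.items():
        X=np.array(X);r=.017 if n!="m" else .032
        p=proj(c,X);print(c,n,p)
        S=10 if n!="m" else 5
        w=26.0 if n!="m" else 52.0
        M=np.float32([[S,0,S*(w/2-p[0])],[0,S,S*(w/2-p[1])]])
        g=cv2.warpAffine(im[c],M,(260,260),flags=cv2.INTER_CUBIC)
        th=np.linspace(0,2*np.pi,40)
        q=np.array([proj(c,X+[r*np.cos(a),r*np.sin(a),0]) for a in th])
        q=q@M[:,:2].T+M[:,2]
        cv2.polylines(g,[q.astype(np.int32)],True,(0,0,255),1);row.append(g)
    out.append(np.hstack(row))
cv2.imwrite("pics/fit1.png",np.vstack(out))
E
```

```text
mouth [0.58486574 0.36149828 0.2       ] [0.5804452  0.36687773 0.2       ]
top a1 [325.35025167 170.09518175]
top a2 [424.02563975 203.60823912]
top m [171.9503748 160.7856544]
side a1 [296.14863003 204.21363076]
side a2 [362.98405304 142.96638997]
side m [210.70331774 319.34650436]
```

View pics/fit1.png

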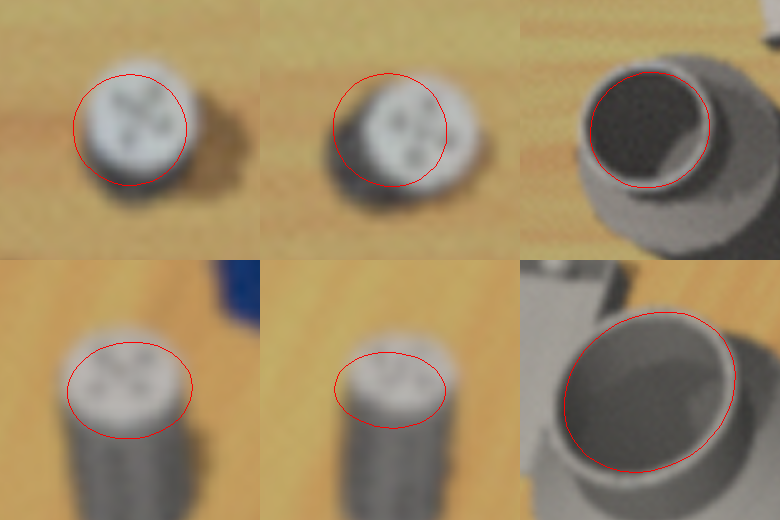

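```bash
python3 - <<'E'
from h import *
for n,z,a,b in [("a1",.06,(326.4,168.6),(295.35,202.8)),("a2",.06,(427,204.1),(364.2,141.4)),("m",.2,(171.2,159.6),(209.9,319.9)),("lidknob",.23,(236,208),(309,258)),("tubetop",.12,(388,178),(331,147))]:
    print(n,back("top",*a,z).round(4),back("side",*b,z).round(4))
E
```

```text
a1 [ 0.5986 -0.0561  0.06  ] [ 0.598  -0.0568  0.06  ]
a2 [ 0.4946 -0.3568  0.06  ] [ 0.4946 -0.356   0.06  ]
m [0.5859 0.3664 0.2   ] [0.5835 0.3657 0.2   ]
lidknob [0.4525 0.1818 0.23  ] [0.451 0.191 0.23 ]
tubetop [ 0.5599 -0.2315  0.12  ] [ 0.5603 -0.2374  0.12  ]
```

```bash
python3 -m jog '[{"grip":70,"travel":[3.38,2.83,0],"twist":0},{"grip":70,"travel":[3.38,2.83,0],"twist":0},{"grip":70,"travel":[3.38,2.83,0],"twist":0},{"grip":70,"travel":[3.38,2.83,0],"twist":0},{"grip":70,"travel":[3.38,2.83,0],"twist":0},{"grip":70,"travel":[3.38,2.83,0],"twist":0},{"grip":70,"travel":[3.38,2.83,0],"twist":0},{"grip":70,"travel":[3.38,2.83,0],"twist":0}]' 20; python3 -m jog '[{"grip":70,"travel":[0,0,0],"twist":0},{"grip":70,"travel":[0,0,0],"twist":0}]'
```

```text
time: 1.2
position: [0.4958, -0.3557, 0.2447]
tool_rot: [0.983, 0.182, 0.0, 0.0]
ft_force: [0.9, -0.2, 0.1]
grip_width: 0.0632
time: 1.4
position: [0.4952, -0.3561, 0.2445]
tool_rot: [0.983, 0.184, -0.0, 0.0]
ft_force: [0.7, -1.1, 0.5]
grip_width: 0.063
```

```bash
python3 -m jog '[{"grip":70,"travel":[0,0,-4.5],"twist":0},{"grip":70,"travel":[0,0,-4.5],"twist":0},{"grip":70,"travel":[0,0,-4],"twist":0},{"grip":70,"travel":[0,0,-3],"twist":0},{"grip":70,"travel":[0,0,-2],"twist":0},{"grip":70,"travel":[0,0,-1.4],"twist":0},{"grip":70,"travel":[0,0,0],"twist":0},{"grip":150,"travel":[0,0,0],"twist":0}]'; python3 -m jog '[{"grip":255,"travel":[0,0,0],"twist":0},{"grip":255,"travel":[0,0,0],"twist":0},{"grip":255,"travel":[0,0,0],"twist":0},{"grip":255,"travel":[0,0,0],"twist":0}]'; python3 -m jog '[{"grip":255,"travel":[0,0,1],"twist":0},{"grip":255,"travel":[0,0,3],"twist":0},{"grip":255,"travel":[0,0,4.5],"twist":0},{"grip":255,"travel":[0,0,4.5],"twist":0},{"grip":255,"travel":[0,0,4.5],"twist":0},{"grip":255,"travel":[0,0,4.5],"twist":0},{"grip":255,"travel":[0,0,4],"twist":0},{"grip":255,"travel":[0,0,1],"twist":0}]'
```

```text
time: 2.2
position: [0.4944, -0.358, 0.0511]
tool_rot: [0.983, 0.182, 0.0, 0.0]
ft_force: [-0.7, -0.4, 0.1]
grip_width: 0.0601
time: 2.6
position: [0.495, -0.3573, 0.0513]
tool_rot: [0.983, 0.182, 0.0, 0.001]
ft_force: [0.2, -0.4, 2.1]
grip_width: 0.0334
time: 3.4
position: [0.4962, -0.3584, 0.327]
tool_rot: [0.983, 0.183, 0.003, 0.005]
ft_force: [0.6, -0.4, -1.1]
grip_width: 0.0336
```

```bash
for i in 1; do python3 -m jog '[{"grip":255,"travel":[0.55,4.4,0],"twist":0},{"grip":255,"travel":[0.55,4.4,0],"twist":0},{"grip":255,"travel":[0.55,4.4,0],"twist":0},{"grip":255,"travel":[0.55,4.4,0],"twist":0},{"grip":255,"travel":[0.55,4.4,0],"twist":0},{"grip":255,"travel":[0.55,4.4,0],"twist":0},{"grip":255,"travel":[0.55,4.4,0],"twist":0},{"grip":255,"travel":[0.55,4.4,0],"twist":0}]'; done
python3 -m jog '[{"grip":255,"travel":[0.55,4.4,0],"twist":0},{"grip":255,"travel":[0.55,4.4,0],"twist":0},{"grip":255,"travel":[0.55,4.4,0],"twist":0},{"grip":255,"travel":[0.55,4.4,0],"twist":0},{"grip":255,"travel":[0.55,4.4,0],"twist":0},{"grip":255,"travel":[0.55,4.4,0],"twist":0},{"grip":255,"travel":[0.55,4.4,0],"twist":0},{"grip":255,"travel":[0.55,4.4,0],"twist":0}]'; python3 -m jog '[{"grip":255,"travel":[0,0,0],"twist":0},{"grip":255,"travel":[0,0,0],"twist":0}]'; python3 -c "
from rig import *;print(get_obs()['q'])"
```

```text
time: 4.2
position: [0.5376, -0.003, 0.3197]
tool_rot: [0.983, 0.182, -0.001, -0.0]
ft_force: [0.4, -1.3, -0.7]
grip_width: 0.0337
time: 5.0
position: [0.5816, 0.3486, 0.3193]
tool_rot: [0.983, 0.182, -0.001, 0.0]
ft_force: [1.5, -0.6, -0.5]
grip_width: 0.033
time: 5.2
position: [0.5814, 0.3476, 0.3189]
tool_rot: [0.983, 0.184, -0.002, 0.001]
ft_force: [0.4, -0.9, -1.2]
grip_width: 0.0337
[ 3.74592111e-01  5.38279838e-01  1.19688364e+00 -6.71532449e-04
  1.40968481e+00  1.57636365e+00]
```

```bash
python3 -m jog '[{"grip":255,"travel":[0.35,1.85,0],"twist":0},{"grip":255,"travel":[0,0,-2],"twist":0},{"grip":255,"travel":[0,0,0],"twist":0},{"grip":255,"travel":[0,0,0],"twist":0}]'; python3 - <<'E'
from h import *
from rig import *
import cv2
o=get_obs();p=np.array(o["position"]);print(p)
rows=[]
for c in("side","wrist"):
    g=camera(c)[:,:,::-1].copy();cv2.imwrite(f"pics/{c}1.png",g)
    rows.append(cv2.resize(g[220:400,130:330],(400,360)) if c=="side" else cv2.resize(g,(400,250)))
rows[1]=cv2.copyMakeBorder(rows[1],0,110,0,0,0)
cv2.imwrite("pics/ins1.png",np.hstack(rows))
E
```

```text
time: 5.6
position: [0.5857, 0.3638, 0.2999]
tool_rot: [0.983, 0.182, -0.001, 0.001]
ft_force: [-0.1, -0.0, 0.2]
grip_width: 0.0335
[0.58566712 0.36378367 0.29988888]
```

View pics/ins1.png

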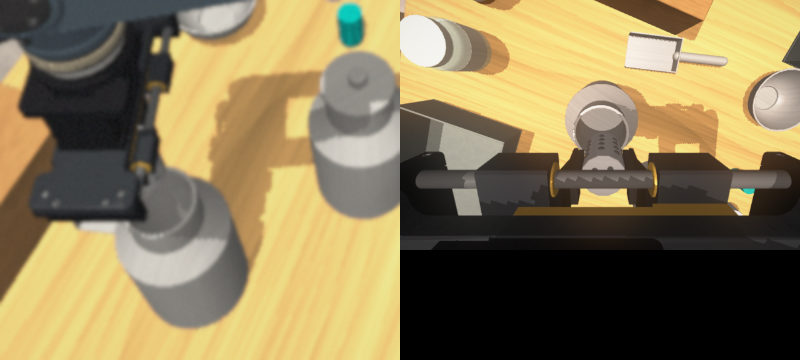

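The absorber hangs in the jaws above the mouth: its end at (605,135) in the wrist half lies over the rim at (605,120). I'll lower it and release.

```bash
python3 -m jog '[{"grip":255,"travel":[0,0.15,-2.5],"twist":0},{"grip":255,"travel":[0,0,-2],"twist":0},{"grip":255,"travel":[0,0,-1.3],"twist":0},{"grip":255,"travel":[0,0,-0.8],"twist":0},{"grip":255,"travel":[0,0,0],"twist":0},{"grip":255,"travel":[0,0,0],"twist":0}]'
```

```text
time: 6.3
position: [0.5867, 0.3672, 0.2354]
tool_rot: [0.983, 0.182, 0.001, -0.0]
ft_force: [-1.1, 1.1, -0.5]
grip_width: 0.0335
```

```bash
python3 -m jog '[{"grip":100,"travel":[0,0,0],"twist":0},{"grip":70,"travel":[0,0,0],"twist":0},{"grip":70,"travel":[0,0,0],"twist":0},{"grip":70,"travel":[0,0,0],"twist":0},{"grip":70,"travel":[0,0,0],"twist":0},{"grip":70,"travel":[0,0,3],"twist":0},{"grip":70,"travel":[0,0,4.5],"twist":0},{"grip":70,"travel":[0,0,1.5],"twist":0}]'
python3 -m jog '[{"grip":70,"travel":[0.1,-4.7,0],"twist":0},{"grip":70,"travel":[0.2,-4.7,0],"twist":0},{"grip":70,"travel":[0.2,-4.7,0],"twist":0},{"grip":70,"travel":[0.2,-4.7,0],"twist":0},{"grip":70,"travel":[0.2,-4.7,0],"twist":0},{"grip":70,"travel":[0.2,-4.7,0],"twist":0},{"grip":70,"travel":[0.2,-4.7,0],"twist":0},{"grip":70,"travel":[0,-4.7,0],"twist":0}]'
python3 -m jog '[{"grip":70,"travel":[0,-4.5,0],"twist":0},{"grip":70,"travel":[0,0,-3],"twist":0},{"grip":70,"travel":[0,0,0],"twist":0},{"grip":70,"travel":[0,0,0],"twist":0}]'
python3 - <<'E'
from h import *
from rig import *
import cv2
from scipy.spatial.transform import Rotation as Ro
g=camera("side")[:,:,::-1].copy();cv2.imwrite("pics/side2.png",g)
t=camera("top")[:,:,::-1].copy();cv2.imwrite("pics/top2.png",t)
o=get_obs();print(o["position"])
w=camera("wrist")[:,:,::-1].copy();K=get_calibration("wrist")
T=np.array(K["T_tool_cam"]);Rw=Ro.from_quat(o["tool_rot"]).as_matrix();p=np.array(o["position"])
q=[]
for a in np.linspace(0,6.28,40):
    X=np.array([.5983+.017*np.cos(a),-.0565+.017*np.sin(a),.06]);x=T[:3,:3].T@(Rw.T@(X-p)-T[:3,3])
    q.append(x[:2]/x[2]*[K["fx"],K["fy"]]+[K["cx"],K["cy"]])
cv2.polylines(w,[np.int32(q)],True,(0,0,255),1)
A=cv2.resize(g[220:400,130:330],(400,360));B=cv2.resize(t[130:220,140:240],(400,360))
C=cv2.resize(w,(384,240));C=cv2.copyMakeBorder(C,0,0,0,416,0)
cv2.imwrite("pics/c2.png",np.vstack([np.hstack([A,B]),C]))
E
```

```text
time: 7.1
position: [0.588, 0.3679, 0.3298]
tool_rot: [0.983, 0.182, 0.004, -0.001]
ft_force: [0.5, -0.3, 1.6]
grip_width: 0.063
time: 7.9
position: [0.5991, -0.0109, 0.3248]
tool_rot: [0.983, 0.182, 0.0, 0.0]
ft_force: [0.6, -0.5, -0.3]
grip_width: 0.0629
time: 8.3
position: [0.5986, -0.0536, 0.2942]
tool_rot: [0.983, 0.182, -0.001, -0.001]
ft_force: [0.5, 0.8, -0.3]
grip_width: 0.0632
[ 0.59964363 -0.05305946  0.29564676]
```

View pics/c2.png

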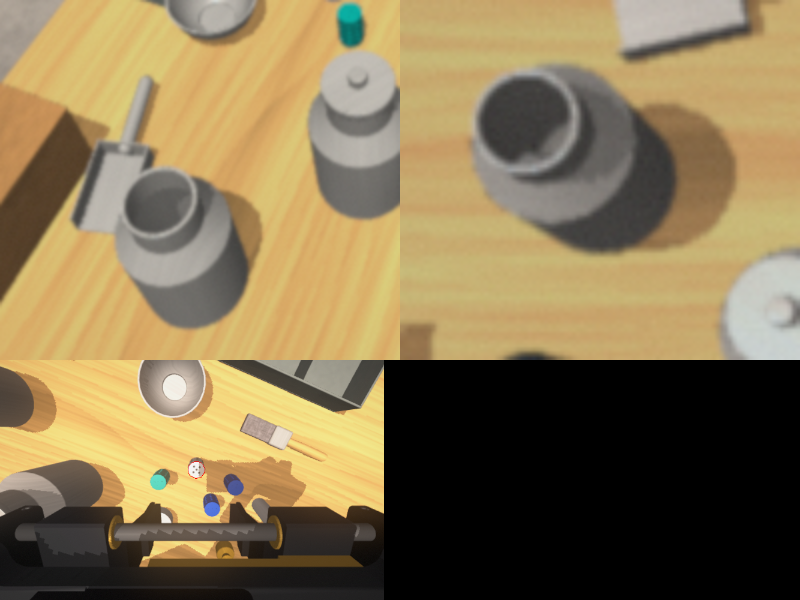

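The can hasn't moved and no absorber is outside it. In the wrist view the predicted circle at (196,469) sits on the second perforated absorber. I'll grasp it now.

```bash
python3 -m jog '[{"grip":70,"travel":[-0.05,-0.35,-4.5],"twist":0},{"grip":70,"travel":[0,0,-4.5],"twist":0},{"grip":70,"travel":[0,0,-4.5],"twist":0},{"grip":70,"travel":[0,0,-4.5],"twist":0},{"grip":70,"travel":[0,0,-3],"twist":0},{"grip":70,"travel":[0,0,-2],"twist":0},{"grip":70,"travel":[0,0,-1.4],"twist":0},{"grip":70,"travel":[0,0,0],"twist":0}]'; python3 -m jog '[{"grip":70,"travel":[0,0,0],"twist":0},{"grip":150,"travel":[0,0,0],"twist":0},{"grip":255,"travel":[0,0,0],"twist":0},{"grip":255,"travel":[0,0,0],"twist":0},{"grip":255,"travel":[0,0,0],"twist":0},{"grip":255,"travel":[0,0,0],"twist":0}]'
```

```text
time: 9.25
position: [0.5982, -0.0566, 0.0495]
tool_rot: [0.983, 0.183, -0.001, -0.0]
ft_force: [-1.1, -0.7, -0.2]
grip_width: 0.0634
time: 9.85
position: [0.5987, -0.0575, 0.0509]
tool_rot: [0.983, 0.182, 0.0, 0.0]
ft_force: [-0.2, 0.4, 2.1]
grip_width: 0.0336
```

```bash
python3 -m jog '[{"grip":255,"travel":[0,0,1],"twist":0},{"grip":255,"travel":[0,0,3],"twist":0},{"grip":255,"travel":[0,0,4.5],"twist":0},{"grip":255,"travel":[0,0,4.5],"twist":0},{"grip":255,"travel":[0,0,4.5],"twist":0},{"grip":255,"travel":[0,0,4.5],"twist":0},{"grip":255,"travel":[0,0,4],"twist":0},{"grip":255,"travel":[0,0,1],"twist":0}]'
python3 -m jog '[{"grip":255,"travel":[-0.1,4.7,0],"twist":0},{"grip":255,"travel":[-0.2,4.7,0],"twist":0},{"grip":255,"travel":[-0.2,4.7,0],"twist":0},{"grip":255,"travel":[-0.2,4.7,0],"twist":0},{"grip":255,"travel":[-0.2,4.7,0],"twist":0},{"grip":255,"travel":[-0.2,4.7,0],"twist":0},{"grip":255,"travel":[-0.1,4.7,0],"twist":0},{"grip":255,"travel":[0,4.7,0],"twist":0}]'
python3 -m jog '[{"grip":255,"travel":[0,4.2,0],"twist":0},{"grip":255,"travel":[0,0,-2],"twist":0},{"grip":255,"travel":[0,0,0],"twist":0},{"grip":255,"travel":[0,0,0],"twist":0}]'
```

```text
time: 10.65
position: [0.6007, -0.058, 0.3268]
tool_rot: [0.983, 0.182, 0.005, 0.002]
ft_force: [1.0, -0.1, -0.8]
grip_width: 0.0335
time: 11.45
position: [0.5853, 0.3201, 0.3194]
tool_rot: [0.983, 0.182, -0.001, 0.0]
ft_force: [1.0, 0.0, -0.2]
grip_width: 0.0338
time: 11.85
position: [0.5857, 0.3598, 0.2991]
tool_rot: [0.983, 0.182, -0.002, 0.001]
ft_force: [0.3, -0.9, -0.3]
grip_width: 0.0333
```

```bash
python3 -m jog '[{"grip":255,"travel":[0.05,0.6,0],"twist":0},{"grip":255,"travel":[0,0,-2.5],"twist":0},{"grip":255,"travel":[0,0,-2],"twist":0},{"grip":255,"travel":[0,0,-1.3],"twist":0},{"grip":255,"travel":[0,0,-0.7],"twist":0},{"grip":255,"travel":[0,0,0],"twist":0},{"grip":255,"travel":[0,0,0],"twist":0}]'
```

```text
time: 12.55
position: [0.5878, 0.3666, 0.2365]
tool_rot: [0.983, 0.182, 0.001, -0.0]
ft_force: [0.2, 0.3, -0.1]
grip_width: 0.0339
```

```bash
python3 -m jog '[{"grip":100,"travel":[0,0,0],"twist":0},{"grip":70,"travel":[0,0,0],"twist":0},{"grip":70,"travel":[0,0,0],"twist":0},{"grip":70,"travel":[0,0,0],"twist":0},{"grip":70,"travel":[0,0,0],"twist":0},{"grip":70,"travel":[0,0,3],"twist":0},{"grip":70,"travel":[0,0,4.5],"twist":0},{"grip":70,"travel":[0,0,4],"twist":0}]'
python3 - <<'E'
from rig import *
import numpy as np
from scipy.spatial.transform import Rotation as Ro
o=get_obs();T=np.array(get_calibration("wrist")["T_tool_cam"]);R=Ro.from_quat(o["tool_rot"]).as_matrix()
print("cam offset world",R@T[:3,3],"view dir",R@T[:3,2])
E
```

```text
time: 13.35
position: [0.587, 0.3665, 0.3518]
tool_rot: [0.983, 0.182, -0.0, 0.0]
ft_force: [0.6, 0.1, 0.9]
grip_width: 0.063
cam offset world [0.07010296 0.02666078 0.1403068 ] view dir [-0.25321118 -0.0961341  -0.96262263]
```

```bash
python3 -m jog '[{"grip":70,"travel":[-4,-1.5,2],"twist":0},{"grip":70,"travel":[-3.5,-1.5,2],"twist":0},{"grip":70,"travel":[0,0,0],"twist":0},{"grip":70,"travel":[0,0,0],"twist":0}]'
python3 - <<'E'
from rig import *
import numpy as np,cv2
from scipy.spatial.transform import Rotation as Ro
o=get_obs();K=get_calibration("wrist");T=np.array(K["T_tool_cam"]);R=Ro.from_quat(o["tool_rot"]).as_matrix()
w=camera("wrist")[:,:,::-1].copy()
x=T[:3,:3].T@(R.T@(np.array([.585,.366,.2])-o["position"])-T[:3,3]);u=x[:2]/x[2]*[K["fx"],K["fy"]]+[K["cx"],K["cy"]];print(u)
u=np.int32(u);a=w[max(u[1]-60,0):u[1]+60,max(u[0]-60,0):u[0]+60]
a=cv2.resize(cv2.convertScaleAbs(a,alpha=1.6,beta=20),(500,500),interpolation=cv2.INTER_CUBIC);cv2.imwrite("pics/in3.png",a)
E
```

```text
time: 13.75
position: [0.5119, 0.3366, 0.3918]
tool_rot: [0.983, 0.183, 0.001, -0.0]
ft_force: [-0.3, 0.1, -0.2]
grip_width: 0.0634
[323.95211806 112.68705043]
```

View pics/in3.png

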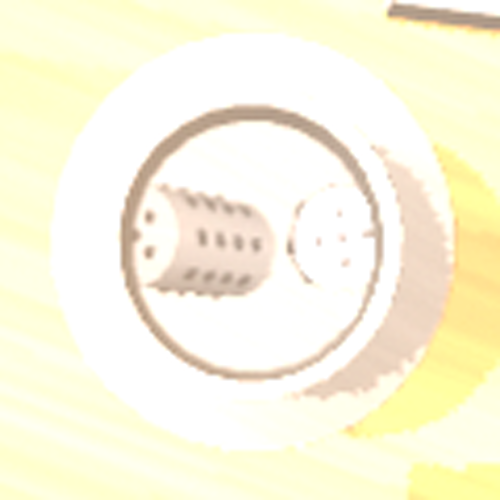

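Looking down the neck, both perforated absorbers are on the can floor, one on its side (200,240) and one upright (335,235). A last check of the tube and the can, then I'll hand in.

```bash
python3 -m jog '[{"grip":70,"travel":[-3,-4,1],"twist":0},{"grip":70,"travel":[-3,-4,0],"twist":0},{"grip":70,"travel":[0,-4,0],"twist":0},{"grip":70,"travel":[0,0,0],"twist":0},{"grip":70,"travel":[0,0,0],"twist":0}]'
python3 - <<'E'
from rig import *
import cv2
for c in("side","top"):
    cv2.imwrite(f"pics/{c}4.png",camera(c)[:,:,::-1])
    for n in("tube_center","can_mouth","absorber_a"): print(c,n,[(round(float(d["p"]),2),[round(float(v),3) for v in d["at"]]) for d in search_frame(n,c)])
E
```

```text
time: 14.3
position: [0.4538, 0.2169, 0.3996]
tool_rot: [0.983, 0.181, -0.0, -0.0]
ft_force: [0.1, 0.4, 0.4]
grip_width: 0.0631
side tube_center [(0.8, [0.557, -0.223, 0.079]), (0.6, [0.562, 0.381, 0.135])]
side can_mouth [(0.73, [0.561, 0.382, 0.135])]
side absorber_a [(0.58, [0.527, -0.103, 0.042]), (0.57, [0.557, -0.222, 0.08])]
top tube_center [(0.63, [0.554, -0.231, 0.117])]
top can_mouth []
top absorber_a [(0.7, [0.545, 0.004, 0.056]), (0.57, [0.526, -0.119, 0.062]), (0.51, [0.586, -0.138, 0.058])]
```

View pics/side4.png

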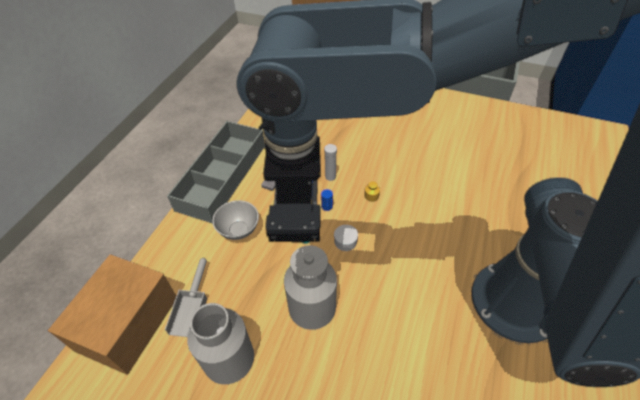

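The tube stands at (331,161) and the can at (211,321), both where they were at the start. The gripper is clear of everything.

```bash
python3 -c "
from rig import *;print(hand_in())"
```

```text
the job is handed in; nothing more can be done
None
```

Both perforated absorbers are in the open can, and I handed the job in at about 14.6 s of the 53 s allowed. I gripped each one near its top, started it about 15 mm into the neck, and dropped it one after the other.

- **Absorbers:** The wrist camera, looking straight down the neck, showed both on the can floor. One lies on its side and the other seems to have stayed upright.
- **Can and tube:** The can and the tall tube are still standing where they were, by the side picture and the network positions, which agree to within about 3 mm. The last top-camera search missed the can, as the arm was probably in the way.
- **Look-alikes:** I did not touch the blue and turquoise cylinders. The last top-camera search still found all three near their old places.
- **Forces:** The wrist force was about 2 N at most in the readings I took.

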